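# Slide the carved panel home under the lip and latch it

### The job

Swing the steel latch bar clear of the mouth of the wooden panel stop, then slide the carved panel flat along the bench, without lifting it, into the stop and under its lip until it is fully home against the back fence. Then swing the latch bar fully across behind the panel to lock it in, let go, and leave the other tools and workpieces where they lie.

Things in the scene. Friction and masses are not known exactly. Their poses are not given: they have to be found in the camera images.
- panel: Carved brown board, 130 (x) by 110 (y) by 16 mm thick, 0.25 to 0.5 kg, loose on the bench, the same after a half turn. In the middle of its top stands a solid carved leaf block with flat upright sides, 70 (x) by 36 (y) mm, 24 mm tall (top 40 mm above the bench), to grip across y or push. Origin: centre of its underside.
- bay: Dark wooden panel stop screwed to the bench, no floor. Origin: on the bench where the panel's origin lies when fully home. x points from the open mouth to the back fence; the panel enters along +x, its 130 mm side along x. Side rails 14 mm high, inner faces y = +-59 mm (4 mm play a side), x = -35 to +65 mm, flared ends out to x = -57, y = +-86 mm.
- bay_lip (a point): Middle of the stop's back fence face, on the bench at the stop's x = +65 mm, y = 0, axes as the stop's. The fence is 28 mm high and 150 mm long; its lip overhangs the bay by 12 mm, underside 20 mm, top 28 mm above the bench, so the 16 mm panel slides under it.
- latch (a joint): Angle (rad) of the latch, growing clockwise from above. 0 (end stop) = open, bar along the stop's -x beside the panel's path; pi/2 (end stop) = closed, bar along the stop's +y across the mouth, its face 3 mm behind a panel that is home. Below 0.25 the path is free. Light friction (0.06 N m); it stays where it is left.
- latch_grip (a point): Grip point of the latch's upright wooden wing handle, on its pivot (stop's x = -76, y = -88 mm), 48 mm above the bench. Wing: 42 mm long in line with the bar, 12 mm thick, 24 to 62 mm above the bench. Below it the steel bar, 16 mm wide, 5 to 17 mm above the bench, points along this frame's -x (the frame turns with it) and reaches 73 mm from the pivot.
- blank: Plain uncarved square of wood, 90 x 90 x 16 mm, not needed. Origin: centre of its underside.
- jar: Clear open plastic jar, 76 mm across, 100 mm tall. Origin: centre of its underside.
- mallet: Dark wooden bar mallet lying flat, 260 (x) x 45 x 40 mm. Origin: centre of its underside.
- gouge_a: Carving gouge with dark handle, lying, 228 mm long along its x (handle 110 mm to -x, blade tip 118 mm to +x), 22 mm thick. Origin on the bench under the ferrule.
- gouge_b: Carving gouge with mid-brown handle, otherwise like the other: 228 mm long along its x (handle 110 mm to -x, blade tip 118 mm to +x), 22 mm thick. Origin on the bench under the ferrule.
- stone: Grey sharpening stone, 160 (x) x 55 x 25 mm. Origin: centre of its underside.
Things that resemble listed ones, but are neither listed nor needed, are in the scene too. Leave any turquoise look-alike of the panel alone.

How it is judged:
On the way, in this order (a step that is already met when the one before it is completed fails the run):
1. the latch bar is swung clear of the mouth (below 0.4 rad) (value of joint latch below 0.4 rad), for 0.1 s.
2. the panel is fully home in the stop, flat on the bench (x of panel in the frame of bay between -0.006 and 0.004 m and y of panel in the frame of bay between -0.007 and 0.007 m and angle between the x axis of panel and the x axis of bay, either way round below 0.08 rad and height (world z) of panel below 0.004 m), for 0.2 s.
3. the latch bar is fully across behind the panel (value of joint latch above 1.42 rad), for 0.2 s.
At the end, for the whole second after the job is handed in: The panel lies flat and at rest on the bench, fully home in the stop (its centre within 6 mm of the home point along the stop and 7 mm across it, square to it within 0.08 rad), and the latch is closed (above 1.42 rad of 1.57) (all of step 2 and value of joint latch above 1.42 rad and linear speed of panel below 0.01 m/s); the robot touches nothing.
It fails at once if the panel is lifted more than 12 mm off the bench (height (world z) of panel above 0.012 m).
It fails at once if one of the other tools or workpieces is moved more than 25 mm (distance of any of blank, jar, mallet, gouge_a, gouge_b, stone from where it was at the start of the episode above 0.025 m).
It also fails if it takes over 61 s, if anything falls off the work surface, if the arm or the gripper's body presses on something with over 40 N, if the wrist force passes 120 N, or if a joint passes its speed limit or range.

### The arm

A 6-joint arm with a two-finger parallel gripper is mounted at the origin on the work surface. World frame = base frame: x ahead of the robot, y to its left, z up, the work surface at z = 0. Lengths are in m, angles in rad, forces in N, time in s.
With the tool pointing down it reaches from about 0.35 to 0.775 m from the base axis. Payload 5.5 kg.
Tool frame: the origin (TCP) lies at the very end of the fingers, on their centre line; the grasp point (between the pads) lies 19 mm behind it (grip_depth is the distance from the TCP to the grasp point, in m); z points along the fingers, y is the line along which they close (so a half turn about z gives the same grasp; the last joint's range is limited). The gripper opens to 85 mm and grips with 20 to 120 N. Pads are 22 mm wide; open, the fingers measure 114 mm over their backs; the gripper's body (76 mm by 85 mm) begins 54 mm behind the grasp point. The pads swing forward as they close: fully open they stand 13 mm farther back than shut.
Start: joints at [1.132, 0.313, 0.046, 1.304, 0, 1.431], TCP at [0.169, 0.55, 0.206] pointing down, gripper open.
Joint ranges: [-2.76, 2.76], [-0.86, 1.69], [-1.03, 1.26], [-2.2, 2.34], [-1.47, 1.5], [-3.14, 3.14]. Speed limits (rad/s): [2.57, 2.57, 3.14, 3.14, 3.14, 3.14].

### API

Orientations are given as a unit quaternion [w, x, y, z].
In Python, from station import * gives the robot as it stands.
- The arm moves only by the shell command python3 -m crank 'ROWS' [FORCE]. ROWS is JSON, a list of rows, each an object with "linear": the shift along the tool's x, y, z in m, a list of three; "dr": the turn, a rotation vector about the tool's x, y, z in degrees, a list of three; "gripper": the closure, from 0 (fully open) to 1 (shut). A call has 1 to 8 rows; each row shifts and turns the commanded pose from where the row before left it, along the tool's axes as they then stand; what a row does not reach is not made up. A row lasts 1/10 s, in which the tool goes at most 50 mm and 8.59 degrees, less where a joint would pass 70% of its speed; a pose out of reach is approached as far as the arm can. A call with a gripper value outside its range is refused whole. The fingers move at their own pace and stop on an object; FORCE is the grip in N (left out, the last holds). Time passes only in rows, so rows that do not move let the fingers close. It gives the time, the measured TCP pose, the force, the opening and the grip force at its end, in the units of the state.
- observe(): the state, without advancing time (a new reading comes with each control period).
- get_image(name): name is "scene" or "top"; returns (picture, depth): 480x640x3 uint8, red, green, blue; 480x640 float32, m along the optical axis (not along the pixel's ray), 0 where there is no reading.
- calibration(name): a dict with "fovy" (degrees; the focal length in pixels is half the picture's height over the tangent of half this angle, whatever the lens; pixels are square), "cx", "cy" (the principal point, pixels), "position" and "orientation" of the camera in the world. Camera axes: x right, y down, z forward; pixel columns grow to the right and rows downward; lengths in m; the calibration is good to about 2 mm. A picture is of the moment at which its call begins. calibration takes no time and is no camera call.
- hand_in(): hands the job in; it is judged then, once.
The state is a dict: "time_s": time; "joints": joint angles; "joint_velocities": joint speeds; "effort": joint torques, N m; "eef_pos": TCP position; "eef_rot": TCP orientation; "force": force on the tool from outside, world axes, zero at the start; "torque": the same for the moment, N m; "grip_width": opening from 0.0 (shut) to 1.0 (fully open); "finger_force": force on a finger pad.
Only numpy, scipy, OpenCV 4.12 (cv2) and the standard library are available. Lean on these libraries where they do the work, as an engineer would, in place of code of your own. Each camera call takes 0.05 s, during which the arm holds its last target. There are 200 camera calls.

## Working session

There is one attempt and no reset: what is moved stays moved. The work goes in short steps, Python scripts to look and compute and a shell command to move; the robot and the scene stay as the last step left them, time stands still between calls to the robot, and variables do not carry over. Pictures are saved under pics/ and viewed, at most 10 in all, crops included, and the job is handed in when it is done.

```bash
mkdir -p pics; ls; python3 - <<'E'
from station import *
import cv2,numpy as np
for n in("top","scene"):
    p,d=get_image(n); c=calibration(n); print(n,c)
    cv2.imwrite(f"pics/{n}0.png",p[...,::-1]); np.savez(f"{n}0.npz",p=p,d=d)
s=observe(); print(s)
E
```

```text
pics
top {'fovy': 42.96966631127152, 'cx': 323.8594144283527, 'cy': 236.38347528983218, 'position': array([0.25765158, 0.05134163, 1.45332492]), 'orientation': array([ 0.06856119, -0.68549014,  0.72105647, -0.07402838])}
scene {'fovy': 54.154632999114796, 'cx': 315.683339063057, 'cy': 242.85066656274816, 'position': array([ 1.06543584, -0.21151715,  0.89867362]), 'orientation': array([-0.2565296 ,  0.82187588,  0.48480135, -0.15388393])}
{'time_s': 0.1, 'joints': array([1.13238424e+00, 3.13962961e-01, 4.50840392e-02, 1.30357581e+00,
       8.03125809e-06, 1.43119632e+00]), 'joint_velocities': array([-0.00022839, -0.00062173,  0.00315497,  0.00043441, -0.00151573,
       -0.00023797]), 'effort': array([ 3.07965092e-03, -4.81724238e+01,  2.99245155e+01,  1.27864850e-02,
       -8.49587605e-05,  2.17086944e-05]), 'eef_pos': array([0.16906788, 0.54906944, 0.20487314]), 'eef_rot': array([-2.40171118e-04,  1.48850766e-01,  9.88859324e-01, -7.93667771e-04]), 'force': array([-0.16275927, -0.73205295,  0.032058  ]), 'torque': array([-0.02857594,  0.03832673, -0.01717842]), 'finger_force': 0.0, 'grip_width': 1.0012091364003561}
```

View pics/top0.png

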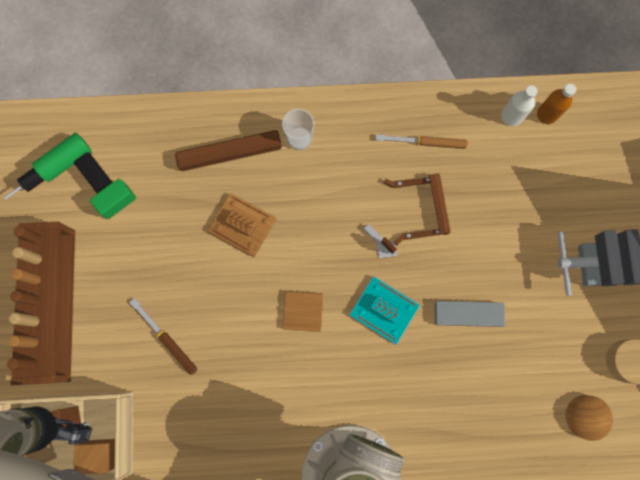

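View pics/scene0.png

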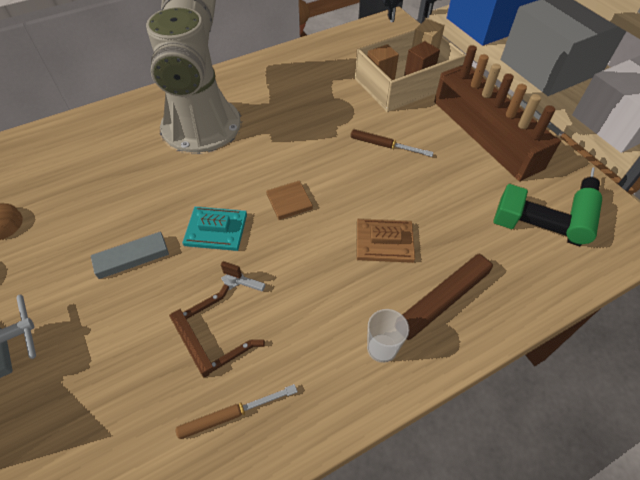

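The top view shows these. The brown carved panel is at (242,224), and the turquoise look-alike at (385,310) must be left alone. The stop has its fence at (441,204), with the mouth facing left. The latch pivot is at about (390,243), with the bar reaching up-left to (368,228). The plain blank is at (303,311). The scene view agrees: panel (387,240), latch (232,275), fence (193,343).

```bash
cat > h.py <<'E'
from station import *
import cv2,numpy as np
from scipy.spatial.transform import Rotation as R
def cam(n):
    c=calibration(n); q=np.array(c["orientation"]); 
    return c,R.from_quat(q[[1,2,3,0]]).as_matrix(),240/np.tan(np.radians(c["fovy"]/2)),np.array(c["position"])
def cloud(n,d):
    c,M,f,t=cam(n); v,u=np.mgrid[:480,:640]
    return np.stack([(u-c["cx"])/f*d,(v-c["cy"])/f*d,d],-1)@M.T+t
def proj(n,P):
    c,M,f,t=cam(n); q=(np.atleast_2d(P)-t)@M; return q[:,:2]/q[:,2:]*f+[c["cx"],c["cy"]]
def ray(n,uv,z):
    c,M,f,t=cam(n); uv=np.atleast_2d(uv); r=np.c_[(uv-[c["cx"],c["cy"]])/f,np.ones(len(uv))]@M.T
    return t+r*((z-t[2])/r[:,2])[:,None]
def rect(n,mask,z):
    "largest contour -> rect on plane z: centre, sizes, long-side angle(deg)"
    k=max(cv2.findContours(mask.astype(np.uint8),0,2)[0],key=cv2.contourArea)[:,0]
    P=ray(n,k,z)[:,:2]; b=cv2.boxPoints(cv2.minAreaRect((P*1000).astype(np.float32)))
    e=[b[1]-b[0],b[2]-b[1]]; L=[np.linalg.norm(x) for x in e]; l=e[int(np.argmax(L))]
    return b.mean(0)/1000,np.round(sorted(L),1),np.degrees(np.arctan2(l[1],l[0]))
E
python3 - <<'E'
from h import *
a=np.load("top0.npz");P=cloud("top",a["d"]);z=P[...,2]
def box(u0,v0,u1,v1):
    m=np.zeros((480,640),bool);m[v0:v1,u0:u1]=1;return m
print("bench z",np.median(z[270:300,150:260]),[proj("top",[0.4,0,0])])
pb=box(200,185,285,265)
for lo,hi,zz in((.008,.05,.016),(.03,.05,.04)): print("panel",rect("top",pb&(z>lo)&(z<hi),zz),np.median(z[pb&(z>lo)&(z<hi)]))
fb=box(422,165,460,245)
m=fb&(z>.021)&(z<.04);print("fence",rect("top",m,.028),np.median(z[m]),m.sum())
hv=box(355,170,425,262)
hsv=cv2.cvtColor(a["p"],cv2.COLOR_RGB2HSV)
m=box(355,215,402,262)&(z>.045);print("wing",rect("top",m,.062),z[m].max(),m.sum())
p=a["p"][160:270,350:460];cv2.imwrite("pics/bay.png",cv2.resize(p,None,fx=5,fy=5,interpolation=cv2.INTER_CUBIC)[...,::-1])
p=a["p"][170:280,190:300];q=cv2.resize(p,None,fx=5,fy=5,interpolation=cv2.INTER_CUBIC)
cv2.imwrite("pics/panel.png",q[...,::-1])
E
```

```text
bench z 0.0005634058017939259 [array([[340.74610954, 299.31668418]])]
panel (array([0.5911668, 0.2304089], dtype=float32), array([110.6, 131.7], dtype=float32), np.float32(58.06148)) 0.01766729149995494
panel (array([0.5905206 , 0.23004702], dtype=float32), array([36.9, 71.3], dtype=float32), np.float32(58.185436)) 0.04029312178347688
fence (array([ 0.6170879 , -0.24904035], dtype=float32), array([ 27.9, 150.9], dtype=float32), np.float32(4.592906)) 0.028277731214648383 666
wing (array([ 0.5155477 , -0.11462674], dtype=float32), array([15.1, 41.2], dtype=float32), np.float32(40.932556)) 1.4533249220357831 123
```

View pics/bay.png

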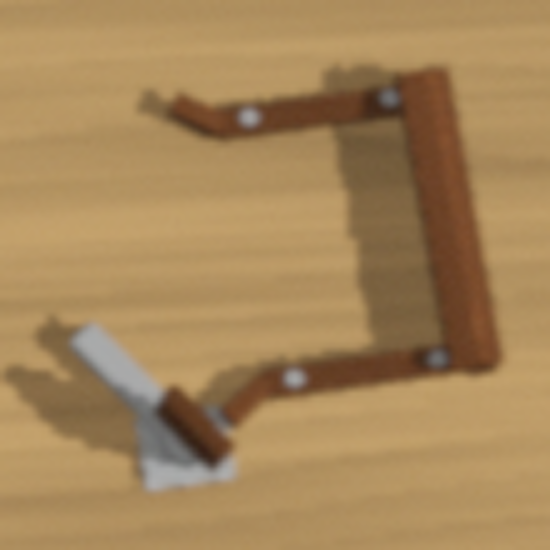

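View pics/panel.png

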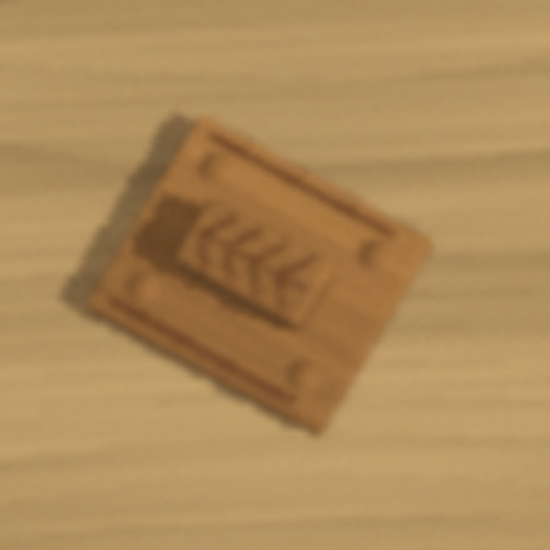

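The crops show the brown carved panel and the stop, with the latch bar about half across the mouth; its tip is near crop pixel (85,338), full-frame pixel (367,228). Next I'll compute the stop frame and the latch angle.

```bash
cat >> h.py <<'E'
def bay(p): # bay frame -> world xy
    a=np.radians(-85.4); x=np.array([np.cos(a),np.sin(a)]); y=np.array([-x[1],x[0]])
    o=np.array([.6171,-.2490])-.067*x
    return o+p[0]*x+p[1]*y
def st():
    s=observe(); q=np.array(s["eef_rot"]); M=R.from_quat(q[[1,2,3,0]]).as_matrix()
    print("t%.1f"%s["time_s"],"tcp",s["eef_pos"].round(4),"phi(y) %.1f"%np.degrees(np.arctan2(M[1,1],M[0,1])),"tilt",M[:2,2].round(3),"j",s["joints"].round(2),"F",np.round(s["force"],1),"w %.3f ff %.1f"%(s["grip_width"],s["finger_force"]))
    return s,M
def to(p):
    s,M=st(); print("tool shift",(M.T@(np.array(p)-s["eef_pos"])).round(4))
E
python3 - <<'E'
from h import *
print("origin",bay((0,0)),"pivot",bay((-.076,-.088)),"rail corners px",proj("top",[[*bay((x,y)),.014] for x,y in((-.035,.059),(-.035,-.059),(.053,.059))]))
a=np.load("top0.npz");P=cloud("top",a["d"]);z=P[...,2]
hsv=cv2.cvtColor(a["p"],cv2.COLOR_RGB2HSV);m=np.zeros((480,640),bool);m[215:262,355:400]=1
m&=(hsv[...,1]<60)&(z>.010)&(z<.03);v,u=np.nonzero(m)
Q=ray("top",np.c_[u,v],.017)[:,:2];pv=bay((-.076,-.088));far=np.linalg.norm(Q-pv,axis=1)>.03
d=Q[far].mean(0)-pv;print(far.sum(),"bar ang",np.degrees(np.arctan2(d[1],d[0])),"reach",np.linalg.norm(Q-pv,axis=1).max())
vx=cv2.fitLine(Q[far].astype(np.float32),2,0,.01,.01).ravel();print(vx,np.degrees(np.arctan2(vx[1],vx[0])))
to([*pv,.15])
E
```

```text
origin [ 0.61172667 -0.18221582] pivot [ 0.51791501 -0.11351813] rail corners px [[392.83773977 186.68544618]
 [400.33076289 233.39545709]
 [428.25233048 182.1981147 ]]
114 bar ang 38.8844093139768 reach 0.06946317977998746
[ 0.7565905   0.653889    0.556634   -0.08229323] 40.83546
t0.1 tcp [0.1691 0.5491 0.2049] phi(y) 72.9 tilt [-0.001 -0.001] j [1.13 0.31 0.05 1.3  0.   1.43] F [-0.2 -0.7  0. ] w 1.001 ff 0.0
tool shift [-0.5285 -0.5304  0.0556]
```

```bash
python3 -m crank '[{"linear":[-0.033,-0.033,0],"dr":[0,0,0],"gripper":0.3},{"linear":[-0.033,-0.033,0],"dr":[0,0,0],"gripper":0.3},{"linear":[-0.033,-0.033,0],"dr":[0,0,0],"gripper":0.3},{"linear":[-0.033,-0.033,0],"dr":[0,0,0],"gripper":0.3},{"linear":[-0.033,-0.033,0],"dr":[0,0,0],"gripper":0.3},{"linear":[-0.033,-0.033,0],"dr":[0,0,0],"gripper":0.3},{"linear":[-0.033,-0.033,0],"dr":[0,0,0],"gripper":0.3},{"linear":[-0.033,-0.033,0],"dr":[0,0,0],"gripper":0.3}]' 60
python3 -m crank '[{"linear":[-0.033,-0.033,0],"dr":[0,0,0],"gripper":0.3},{"linear":[-0.033,-0.033,0],"dr":[0,0,0],"gripper":0.3},{"linear":[-0.033,-0.033,0],"dr":[0,0,0],"gripper":0.3},{"linear":[-0.033,-0.033,0],"dr":[0,0,0],"gripper":0.3},{"linear":[-0.033,-0.033,0],"dr":[0,0,0],"gripper":0.3},{"linear":[-0.033,-0.033,0],"dr":[0,0,0],"gripper":0.3},{"linear":[-0.033,-0.033,0],"dr":[0,0,0],"gripper":0.3},{"linear":[-0.033,-0.033,0],"dr":[0,0,0],"gripper":0.3}]'
python3 -m crank '[{"linear":[0,0,0],"dr":[0,0,8],"gripper":0.3},{"linear":[0,0,0],"dr":[0,0,8],"gripper":0.3},{"linear":[0,0,0],"dr":[0,0,8],"gripper":0.3},{"linear":[0,0,0],"dr":[0,0,8],"gripper":0.3},{"linear":[0,0,0],"dr":[0,0,8],"gripper":0.3},{"linear":[0,0,0],"dr":[0,0,8],"gripper":0.3},{"linear":[0,0,0],"dr":[0,0,8],"gripper":0.3},{"linear":[0,0,0],"dr":[0,0,8],"gripper":0.3}]'
python3 -m crank '[{"linear":[0,0,0],"dr":[0,0,8],"gripper":0.3},{"linear":[0,0,0],"dr":[0,0,8],"gripper":0.3},{"linear":[0,0,0],"dr":[0,0,8],"gripper":0.3},{"linear":[0,0,0],"dr":[0,0,8],"gripper":0.3},{"linear":[0,0,0],"dr":[0,0,8],"gripper":0.3},{"linear":[0,0,0],"dr":[0,0,8],"gripper":0.3},{"linear":[0,0,0],"dr":[0,0,8],"gripper":0.3},{"linear":[0,0,0],"dr":[0,0,0],"gripper":0.3}]'
python3 -c "
from h import *
to([.517,-.114,.1])"
```

```text
time_s: 0.9
eef_pos: [0.3441, 0.2178, 0.2056]
eef_rot: [0.0, 0.149, 0.989, 0.0]
force: [1.8, 0.2, 1.2]
grip_width: 0.701
finger_force: 0.0
time_s: 1.7
eef_pos: [0.5188, -0.1124, 0.2053]
eef_rot: [-0.0, 0.149, 0.989, 0.0]
force: [1.4, 1.2, 0.1]
grip_width: 0.7
finger_force: 0.0
time_s: 2.5
eef_pos: [0.5181, -0.1104, 0.2052]
eef_rot: [-0.001, 0.652, 0.758, -0.0]
force: [0.3, -0.5, 0.5]
grip_width: 0.698
finger_force: 0.0
time_s: 3.3
eef_pos: [0.5182, -0.1103, 0.2052]
eef_rot: [-0.0, 0.931, 0.365, -0.0]
force: [0.2, -0.2, 0.9]
grip_width: 0.699
finger_force: 0.0
t3.3 tcp [ 0.5182 -0.1103  0.2052] phi(y) -47.1 tilt [-0.001  0.   ] j [-0.36  0.23 -0.07  1.27  0.    2.03] F [ 0.2 -0.2  0.9] w 0.699 ff 0.0
tool shift [-0.0033  0.002   0.1052]
```

```bash
python3 -m crank '[{"linear":[-0.003,0.002,0.03],"dr":[0,0,2.4],"gripper":0.3},{"linear":[0,0,0.04],"dr":[0,0,0],"gripper":0.3},{"linear":[0,0,0.04],"dr":[0,0,0],"gripper":0.3},{"linear":[0,0,0.035],"dr":[0,0,0],"gripper":0.3},{"linear":[0,0,0.025],"dr":[0,0,0],"gripper":0.3},{"linear":[0,0,0],"dr":[0,0,0],"gripper":0.3}]' 
python3 -m crank '[{"linear":[0,0,0],"dr":[0,0,0],"gripper":0.8},{"linear":[0,0,0],"dr":[0,0,0],"gripper":1},{"linear":[0,0,0],"dr":[0,0,0],"gripper":1},{"linear":[0,0,0],"dr":[0,0,0],"gripper":1},{"linear":[0,0,0],"dr":[0,0,0],"gripper":1},{"linear":[0,0,0],"dr":[0,0,0],"gripper":1},{"linear":[0,0,0],"dr":[0,0,0],"gripper":1}]' 40
python3 -c "
from h import *
to([.517,-.114,.03])"
```

```text
time_s: 3.9
eef_pos: [0.5141, -0.1127, 0.0319]
eef_rot: [-0.003, 0.938, 0.347, -0.003]
force: [-0.8, 0.4, 0.6]
grip_width: 0.697
finger_force: 0.0
time_s: 4.6
eef_pos: [0.5182, -0.1142, 0.0364]
eef_rot: [0.0, 0.938, 0.346, 0.001]
force: [-0.8, -0.4, 5.0]
grip_width: 0.0
finger_force: 2.7
t4.6 tcp [ 0.5182 -0.1142  0.0364] phi(y) -49.5 tilt [ 0.001 -0.   ] j [-0.37  0.34 -0.35  0.88  0.    2.07] F [-0.8 -0.4  5. ] w 0.000 ff 2.7
tool shift [-0.0008 -0.0009  0.0064]
```

```bash
python3 - <<'E'
from h import *
p,d=get_image("top");s,ds=get_image("scene")
a=cv2.resize(p[170:290,330:450],(390,390),interpolation=2);b=cv2.resize(s[220:340,170:290],(390,390),interpolation=2)
cv2.imwrite("pics/g1.png",np.hstack([a,b])[...,::-1]); st()
E
```

```text
t4.7 tcp [ 0.5182 -0.1142  0.0364] phi(y) -49.5 tilt [ 0.001 -0.   ] j [-0.37  0.34 -0.35  0.88  0.    2.07] F [-0.7 -0.9  6.2] w -0.001 ff 2.9
```

View pics/g1.png

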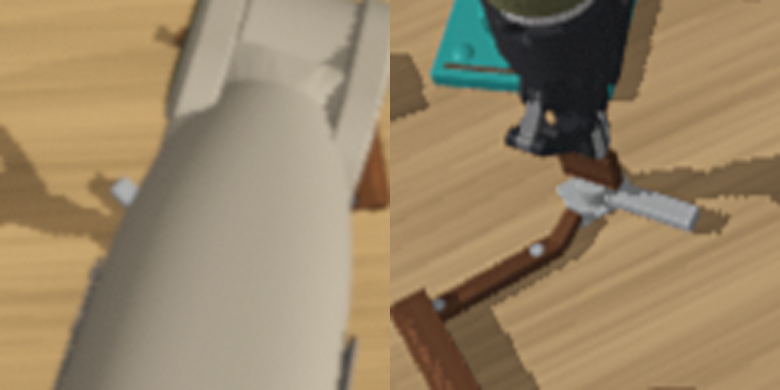

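The fingers look shut above or behind the wing, at about (560,150) in the right half. I'll check where the TCP projects and the true heights.

```bash
python3 - <<'E'
from h import *
print("tcp,wing top,pivot base px scene",proj("scene",[[.518,-.114,.036],[.518,-.114,.062],[.518,-.114,0]]).round(1))
a=np.load("top0.npz");z=cloud("top",a["d"])[...,2]
m=np.zeros((480,640),bool);m[215:262,355:402]=1;m&=(z>.045)&(z<.1);print("wing z pct",np.percentile(z[m],[5,25,50,75,95]),m.sum(),rect("top",m,.062))
P=cloud("top",a["d"]);print("wing mean",P[m].mean(0))
b=np.load("scene0.npz");Q=cloud("scene",b["d"]);w=np.zeros((480,640),bool);w[255:300,205:275]=1;w&=(Q[...,2]>.056)&(Q[...,2]<.08);v,u=np.nonzero(w);print("scene wing",Q[w].mean(0),u.mean(),v.mean(),w.sum())
p,d=get_image("scene");G=cloud("scene",d);
for v in range(255,300,4): print(v,[tuple((G[v,u]*1000).astype(int)) for u in range(210,242,6)])
E
```

```text
tcp,wing top,pivot base px scene [[234.2 271. ]
 [232.4 264.6]
 [236.6 279.5]]
wing z pct [0.04811026 0.05838524 0.0613794  0.06367198 0.06565405] 116 (array([ 0.5155477 , -0.11462674], dtype=float32), array([15.1, 41.2], dtype=float32), np.float32(40.932556))
wing mean [ 0.51572166 -0.11595037  0.05998519]
scene wing [ 0.51709134 -0.11957961  0.06125351] 229.87155963302752 265.5596330275229 109
255 [(np.int64(428), np.int64(-141), np.int64(0)), (np.int64(547), np.int64(-144), np.int64(160)), (np.int64(522), np.int64(-129), np.int64(116)), (np.int64(536), np.int64(-120), np.int64(128)), (np.int64(522), np.int64(-106), np.int64(98)), (np.int64(462), np.int64(-81), np.int64(0))]
259 [(np.int64(547), np.int64(-157), np.int64(156)), (np.int64(551), np.int64(-146), np.int64(154)), (np.int64(535), np.int64(-133), np.int64(121)), (np.int64(533), np.int64(-122), np.int64(111)), (np.int64(526), np.int64(-109), np.int64(91)), (np.int64(473), np.int64(-86), np.int64(2))]
263 [(np.int64(554), np.int64(-160), np.int64(153)), (np.int64(561), np.int64(-150), np.int64(155)), (np.int64(552), np.int64
[... 2020 characters left out ...]
.int64(536), np.int64(-142), np.int64(1)), (np.int64(542), np.int64(-130), np.int64(1)), (np.int64(549), np.int64(-119), np.int64(1))]
295 [(np.int64(525), np.int64(-179), np.int64(0)), (np.int64(540), np.int64(-169), np.int64(13)), (np.int64(545), np.int64(-157), np.int64(11)), (np.int64(545), np.int64(-145), np.int64(0)), (np.int64(550), np.int64(-134), np.int64(0)), (np.int64(558), np.int64(-123), np.int64(2))]
299 [(np.int64(543), np.int64(-183), np.int64(13)), (np.int64(547), np.int64(-172), np.int64(11)), (np.int64(547), np.int64(-160), np.int64(0)), (np.int64(553), np.int64(-149), np.int64(0)), (np.int64(559), np.int64(-138), np.int64(0)), (np.int64(565), np.int64(-126), np.int64(0))]
```

The depth shows the wing's face bare and the fingers above about z=0.067, so the tips look higher than the TCP reading says. I'll rise a little, open the gripper partway and measure the tips directly.

```bash
python3 -m crank '[{"linear":[0,0,-0.04],"dr":[0,0,0],"gripper":1},{"linear":[0,0,-0.04],"dr":[0,0,0],"gripper":1},{"linear":[0,0,0],"dr":[0,0,0],"gripper":1}]'
python3 - <<'E'
from h import *
s,M=st()
p,d=get_image("scene");np.savez("s2.npz",p=p,d=d)
t=s["eef_pos"];print(proj("scene",[t,t-[0,0,.019],t+[0,0,.05]]).round(1))
q=cv2.resize(p[180:300,160:300],(840,720),interpolation=2)[:600,:800]
for i,k in enumerate([t,t+[0,0,.019]]):
    u=(proj("scene",k)[0]-[160,180])*6;cv2.circle(q,tuple(int(x) for x in u),4,(255,0,255) if i==0 else (0,255,0),-1)
cv2.imwrite("pics/g2.png",q[...,::-1])
E
```

```text
time_s: 5.05
eef_pos: [0.5211, -0.1152, 0.1209]
eef_rot: [0.003, 0.938, 0.346, 0.003]
force: [0.5, -0.6, 0.1]
grip_width: -0.003
finger_force: 0.0
t5.0 tcp [ 0.5211 -0.1152  0.1209] phi(y) -49.5 tilt [ 0.008 -0.003] j [-0.37  0.27 -0.23  1.07  0.    2.07] F [ 0.5 -0.6  0.1] w -0.003 ff 0.0
[[228.  250.3]
 [229.5 255.5]
 [223.9 235.7]]
```

View pics/g2.png

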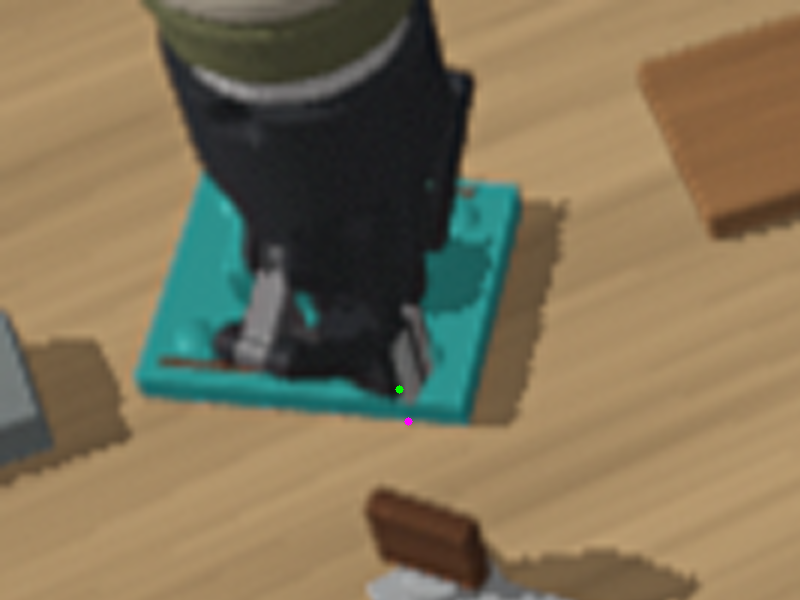

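The green dot is the grasp point and the magenta one the TCP. The shut fingers seem to lie up-left of the TCP at around (390,390). I'll read 3D points off them.

```bash
python3 - <<'E'
from h import *
a=np.load("s2.npz");G=cloud("scene",a["d"])*1000
for x,y in((290,60),(300,200),(260,310),(230,340),(270,360),(310,365),(340,375),(370,385),(390,392),(410,350),(412,385),(425,350),(340,300),(380,320),(440,240)):
    u,v=160+x/6,180+y/6; print((x,y),G[int(v+.0),int(u)].astype(int),a["p"][int(v),int(u)])
m=(G[...,2]>55)&(np.hypot(G[...,0]-521,G[...,1]+115)<90)
v,u=np.nonzero(m);o=np.argsort(G[m][:,2])[:15];print(np.c_[u,v][o].tolist(),G[m][o].astype(int).tolist())
E
```

```text
(290, 60) [ 553 -125  340] [58 57 42]
(300, 200) [ 553 -132  286] [31 33 33]
(260, 310) [ 548 -152  243] [130 126 127]
(230, 340) [ 551 -163  239] [55 54 59]
(270, 360) [ 564 -156  238] [52 52 55]
(310, 365) [ 560 -146  226] [23 25 27]
(340, 375) [ 555 -138  209] [26 37 36]
(370, 385) [ 526 -125  156] [36 39 40]
(390, 392) [ 532 -120  157] [24 24 27]
(410, 350) [ 526 -109  166] [72 72 72]
(412, 385) [ 531 -113  154] [97 95 94]
(425, 350) [ 526 -106  163] [84 84 83]
(340, 300) [ 523 -126  199] [31 31 35]
(380, 320) [ 538 -118  202] [28 30 29]
(440, 240) [512 -89 193] [28 29 30]
[[232, 270], [226, 267], [222, 266], [228, 268], [238, 271], [229, 269], [221, 266], [236, 271], [239, 269], [233, 270], [225, 267], [231, 269], [234, 270], [227, 268], [222, 265]] [[525, -119, 55], [512, -127, 55], [506, -133, 55], [516, -124, 55], [533, -109, 55], [520, -123, 55], [505, -135, 55], [532, -112, 55], [530, -105, 55], [527, -117, 56], [512, -129, 56], [522, -120, 56], [528, -115, 56], [516, -126, 56], [504, -133, 56]]
```

The shut tips measure about 25–30 mm above the reported TCP. That fits the failed grasp: the tips landed on the wing's 62 mm top while the reading was 36 mm. I'll go about 25 mm deeper, in steps, watching the force.

```bash
python3 -m crank '[{"linear":[-0.002,-0.003,0],"dr":[0,0,0],"gripper":0.3},{"linear":[0,0,0],"dr":[0,0,0],"gripper":0.3},{"linear":[0,0,0],"dr":[0,0,0],"gripper":0.3},{"linear":[0,0,0.03],"dr":[0,0,0],"gripper":0.3},{"linear":[0,0,0.03],"dr":[0,0,0],"gripper":0.3},{"linear":[0,0,0.03],"dr":[0,0,0],"gripper":0.3},{"linear":[0,0,0.01],"dr":[0,0,0],"gripper":0.3},{"linear":[0,0,0],"dr":[0,0,0],"gripper":0.3}]' 
python3 -m crank '[{"linear":[0,0,0.007],"dr":[0,0,0],"gripper":0.3},{"linear":[0,0,0],"dr":[0,0,0],"gripper":0.6},{"linear":[0,0,0],"dr":[0,0,0],"gripper":1},{"linear":[0,0,0],"dr":[0,0,0],"gripper":1},{"linear":[0,0,0],"dr":[0,0,0],"gripper":1},{"linear":[0,0,0],"dr":[0,0,0],"gripper":1}]' 40
python3 -c "
from h import *
to([.517,-.114,.012])"
```

```text
time_s: 5.9
eef_pos: [0.5122, -0.1123, 0.0137]
eef_rot: [-0.002, 0.938, 0.346, -0.002]
force: [-0.5, -0.2, -0.4]
grip_width: 0.702
finger_force: 0.0
time_s: 6.5
eef_pos: [0.518, -0.1166, 0.0103]
eef_rot: [0.004, 0.938, 0.345, 0.002]
force: [5.2, -9.6, -4.9]
grip_width: 0.125
finger_force: 44.3
t6.5 tcp [ 0.518  -0.1166  0.0103] phi(y) -49.6 tilt [ 0.007 -0.006] j [-0.37  0.37 -0.39  0.81 -0.    2.07] F [ 5.2 -9.6 -4.9] w 0.125 ff 44.3
tool shift [ 0.001  -0.0026 -0.0018]
```

The wing is gripped: 10.6 mm opening at 44 N. Now I'll swing it open, counterclockwise from above.

```bash
python3 -m crank '[{"linear":[0,-0.001,0],"dr":[0,0,-5],"gripper":1},{"linear":[0,0,0],"dr":[0,0,-8],"gripper":1},{"linear":[0,0,0],"dr":[0,0,-8],"gripper":1},{"linear":[0,0,0],"dr":[0,0,-8],"gripper":1},{"linear":[0,0,0],"dr":[0,0,-8],"gripper":1},{"linear":[0,0,0],"dr":[0,0,-8],"gripper":1},{"linear":[0,0,0],"dr":[0,0,-6],"gripper":1},{"linear":[0,0,0],"dr":[0,0,0],"gripper":1}]'
python3 -c "
from h import *
st()"
```

```text
time_s: 7.3
eef_pos: [0.5154, -0.1155, 0.0102]
eef_rot: [0.003, 0.698, 0.716, -0.001]
force: [1.1, -9.3, 0.5]
grip_width: 0.126
finger_force: 45.0
t7.3 tcp [ 0.5154 -0.1155  0.0102] phi(y) 1.5 tilt [ 0.003 -0.006] j [-0.37  0.36 -0.39  0.81 -0.    1.17] F [ 1.1 -9.3  0.5] w 0.126 ff 45.0
```

```bash
python3 -m crank '[{"linear":[0,0,0],"dr":[0,0,0],"gripper":0.5},{"linear":[0,0,0],"dr":[0,0,0],"gripper":0.5},{"linear":[0,0,0],"dr":[0,0,0],"gripper":0.5},{"linear":[0,0,-0.04],"dr":[0,0,0],"gripper":0.5},{"linear":[0,0,-0.04],"dr":[0,0,0],"gripper":0.3},{"linear":[0,0,-0.04],"dr":[0,0,0],"gripper":0.2},{"linear":[0,0,0],"dr":[0,0,0],"gripper":0.2}]'
python3 -c "
from h import *
to([.591,.230,.125])"
```

```text
time_s: 8.0
eef_pos: [0.5171, -0.1132, 0.1345]
eef_rot: [0.005, 0.698, 0.716, 0.002]
force: [0.9, -0.5, 0.9]
grip_width: 0.798
finger_force: 0.0
t8.0 tcp [ 0.5171 -0.1132  0.1345] phi(y) 1.5 tilt [ 0.009 -0.003] j [-0.37  0.25 -0.22  1.09  0.    1.18] F [ 0.9 -0.5  0.9] w 0.798 ff 0.0
tool shift [0.3412 0.0828 0.0091]
```

```bash
python3 -m crank '[{"linear":[0.0425,0.0104,0],"dr":[0,0,0],"gripper":0.2},{"linear":[0.0425,0.0104,0],"dr":[0,0,0],"gripper":0.2},{"linear":[0.0425,0.0104,0],"dr":[0,0,0],"gripper":0.2},{"linear":[0.0425,0.0104,0],"dr":[0,0,0],"gripper":0.2},{"linear":[0.0425,0.0104,0],"dr":[0,0,0],"gripper":0.2},{"linear":[0.0425,0.0104,0],"dr":[0,0,0],"gripper":0.2},{"linear":[0.0425,0.0104,0],"dr":[0,0,0],"gripper":0.2},{"linear":[0.0425,0.0104,0],"dr":[0,0,0],"gripper":0.2}]'
python3 -m crank '[{"linear":[0,0,0],"dr":[0,0,8.4],"gripper":0.2},{"linear":[0,0,0],"dr":[0,0,8.4],"gripper":0.2},{"linear":[0,0,0],"dr":[0,0,8.4],"gripper":0.2},{"linear":[0,0,0],"dr":[0,0,8.2],"gripper":0.2},{"linear":[0,0,0],"dr":[0,0,0],"gripper":0.2}]'
python3 - <<'E'
from h import *
to([.591,.230,.015])
p,d=get_image("top");np.savez("t2.npz",p=p,d=d)
cv2.imwrite("pics/t2.png",cv2.resize(p[150:290,190:460],(800,415),interpolation=2)[...,::-1])
z=cloud("top",d)[...,2];hsv=cv2.cvtColor(p,cv2.COLOR_RGB2HSV);m=np.zeros((480,640),bool);m[205:262,330:400]=1
m&=(hsv[...,1]<60)&(z>.010)&(z<.03);v,u=np.nonzero(m);Q=ray("top",np.c_[u,v],.017)[:,:2];pv=bay((-.076,-.088));f=np.linalg.norm(Q-pv,axis=1)>.03
e=Q[f].mean(0)-pv;print("bar ang",np.degrees(np.arctan2(e[1],e[0])),f.sum())
E
```

```text
time_s: 8.8
eef_pos: [0.5875, 0.2319, 0.128]
eef_rot: [-0.0, 0.698, 0.716, -0.0]
force: [1.0, -0.3, -0.5]
grip_width: 0.798
finger_force: 0.0
time_s: 9.3
eef_pos: [0.5873, 0.2301, 0.1279]
eef_rot: [-0.0, 0.874, 0.486, -0.001]
force: [0.3, 0.2, 0.2]
grip_width: 0.799
finger_force: 0.0
t9.3 tcp [0.5873 0.2301 0.1279] phi(y) -31.9 tilt [-0.001 -0.   ] j [0.25 0.45 0.06 1.18 0.   2.37] F [0.3 0.2 0.2] w 0.799 ff 0.0
tool shift [0.002  0.0033 0.1129]
bar ang 93.32260398386819 112
```

View pics/t2.png

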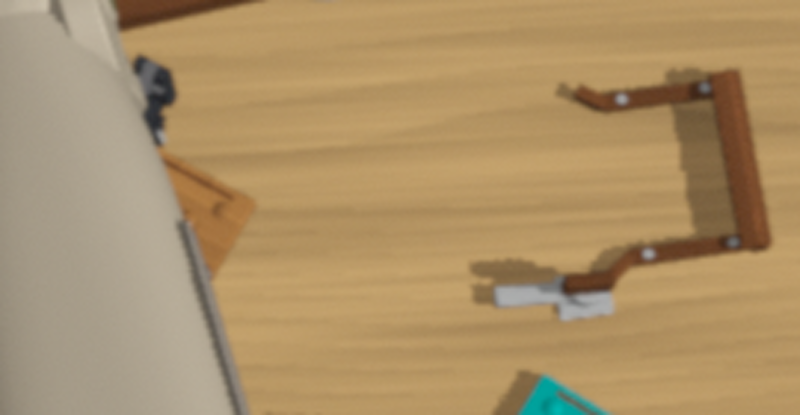

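The latch is open: bar at (525,295) in the crop, about 93°, so roughly 0.02 rad. Now I'll descend onto the panel's leaf block, aiming for true tips at about 22 mm.

```bash
python3 -m crank '[{"linear":[0.002,0.003,0.03],"dr":[0,0,0],"gripper":0.2},{"linear":[0,0,0.04],"dr":[0,0,0],"gripper":0.2},{"linear":[0,0,0.03],"dr":[0,0,0],"gripper":0.2},{"linear":[0,0,0.02],"dr":[0,0,0],"gripper":0.2},{"linear":[0,0,0.012],"dr":[0,0,0],"gripper":0.2},{"linear":[0,0,0],"dr":[0,0,0],"gripper":0.2}]'
python3 -m crank '[{"linear":[0,0,0],"dr":[0,0,0],"gripper":0.5},{"linear":[0,0,0],"dr":[0,0,0],"gripper":1},{"linear":[0,0,0],"dr":[0,0,0],"gripper":1},{"linear":[0,0,0],"dr":[0,0,0],"gripper":1},{"linear":[0,0,0],"dr":[0,0,0],"gripper":1}]' 50
python3 -c "
from h import *
to([.591,.230,-.004])"
```

```text
time_s: 9.95
eef_pos: [0.5899, 0.2295, -0.0053]
eef_rot: [-0.001, 0.874, 0.486, -0.002]
force: [0.1, 0.8, 0.5]
grip_width: 0.8
finger_force: 0.0
time_s: 10.45
eef_pos: [0.5929, 0.2304, -0.0014]
eef_rot: [0.0, 0.874, 0.486, 0.002]
force: [-1.2, -0.3, 6.9]
grip_width: 0.403
finger_force: 52.9
t10.4 tcp [ 0.5929  0.2304 -0.0014] phi(y) -31.9 tilt [0.003 0.001] j [ 0.24  0.55 -0.11  0.9   0.    2.37] F [-1.2 -0.3  6.9] w 0.403 ff 52.9
tool shift [-0.0013 -0.0014  0.0026]
```

The block is gripped at 34 mm opening and 53 N, with 7 N pressing down. I'll square the panel to the stop.

```bash
python3 -m crank '[{"linear":[0,0,0],"dr":[0,0,-6.5],"gripper":1},{"linear":[0,0,0],"dr":[0,0,-6],"gripper":1},{"linear":[0,0,0],"dr":[0,0,-6],"gripper":1},{"linear":[0,0,0],"dr":[0,0,-6],"gripper":1},{"linear":[0,0,0],"dr":[0,0,-6],"gripper":1},{"linear":[0,0,0],"dr":[0,0,-6],"gripper":1},{"linear":[0,0,0],"dr":[0,0,0],"gripper":1}]'
python3 -c "
from h import *
to([*bay((-.16,0)),0])
to([*bay((0,0)),0])"
```

```text
time_s: 11.15
eef_pos: [0.593, 0.2304, -0.0014]
eef_rot: [0.001, 0.677, 0.736, 0.002]
force: [-0.6, -0.7, 6.4]
grip_width: 0.407
finger_force: 52.9
t11.2 tcp [ 0.593   0.2304 -0.0014] phi(y) 4.7 tilt [0.003 0.001] j [ 0.24  0.55 -0.11  0.9   0.    1.73] F [-0.6 -0.7  6.4] w 0.407 ff 52.9
tool shift [-0.2527 -0.015  -0.0016]
t11.2 tcp [ 0.593   0.2304 -0.0014] phi(y) 4.7 tilt [0.003 0.001] j [ 0.24  0.55 -0.11  0.9   0.    1.73] F [-0.6 -0.7  6.4] w 0.407 ff 52.9
tool shift [-0.4127 -0.0154 -0.0017]
```

```bash
python3 -m crank '[{"linear":[-0.03,-0.002,0],"dr":[0,0,0],"gripper":1},{"linear":[-0.032,-0.002,0],"dr":[0,0,0],"gripper":1},{"linear":[-0.032,-0.002,0],"dr":[0,0,0],"gripper":1},{"linear":[-0.032,-0.002,0],"dr":[0,0,0],"gripper":1},{"linear":[-0.032,-0.002,0],"dr":[0,0,0],"gripper":1},{"linear":[-0.032,-0.002,0],"dr":[0,0,0],"gripper":1},{"linear":[-0.032,-0.002,0],"dr":[0,0,0],"gripper":1},{"linear":[-0.02,-0.001,0],"dr":[0,0,0],"gripper":1}]'
python3 -m crank '[{"linear":[0,0,0],"dr":[0,0,0],"gripper":1},{"linear":[0,0,0],"dr":[0,0,0],"gripper":1}]'
python3 - <<'E'
from h import *
to([*bay((0,0)),0])
p,d=get_image("top");np.savez("t3.npz",p=p,d=d);s,e=get_image("scene");np.savez("s3.npz",p=s,d=e)
cv2.imwrite("pics/s3.png",np.hstack([cv2.resize(p[150:290,320:460],(400,400),interpolation=2),cv2.resize(s[220:390,160:330],(400,400),interpolation=2)])[...,::-1])
E
```

```text
time_s: 11.95
eef_pos: [0.5974, -0.0129, -0.0014]
eef_rot: [0.0, 0.678, 0.735, 0.002]
force: [0.1, 7.2, 7.5]
grip_width: 0.41
finger_force: 53.1
time_s: 12.15
eef_pos: [0.5976, -0.0155, -0.0014]
eef_rot: [0.003, 0.679, 0.734, -0.0]
force: [-0.6, -7.0, 5.4]
grip_width: 0.404
finger_force: 52.9
t12.2 tcp [ 0.5976 -0.0155 -0.0014] phi(y) 4.4 tilt [ 0.004 -0.004] j [-0.16  0.49 -0.22  0.85 -0.    1.33] F [-0.6 -7.   5.4] w 0.404 ff 52.9
tool shift [-0.1673  0.0012 -0.0006]
```

View pics/s3.png

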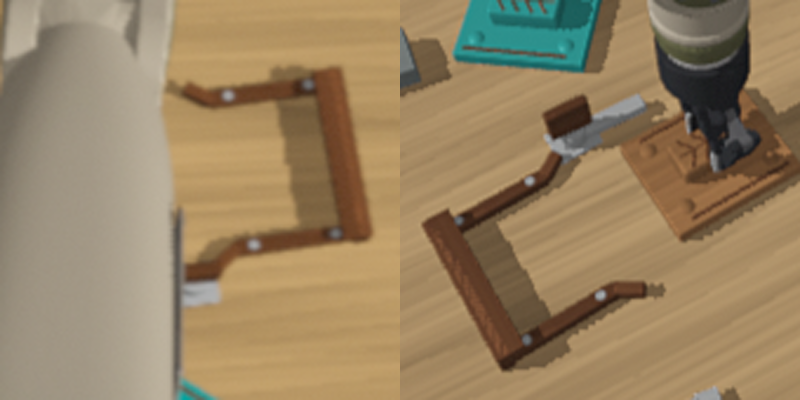

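The panel followed squarely. In the right half its leading corners are at about (620,150) and (685,240). I'll check them in the stop frame.

```bash
python3 - <<'E'
from h import *
o=bay((0,0));x=bay((1,0))-o;y=bay((0,1))-o
def tb(P): return np.c_[(P[:,:2]-o)@x,(P[:,:2]-o)@y]*1000
uv=lambda l:np.array(l)/(400/170)+[160,220]
print("lead corners",tb(ray("scene",uv([(220,150),(285,240)]),.016)).round(1))
print("inner rail ends (-35,+-59)",tb(ray("scene",uv([(140,190),(198,303)]),.014)).round(1))
a=np.load("s3.npz");P=cloud("scene",a["d"]);h=cv2.cvtColor(a["p"],cv2.COLOR_RGB2HSV)
m=(P[...,2]>.009)&(P[...,2]<.022)&(h[...,1]>90)
B=np.zeros(m.shape);B=((P[...,:2]-o)@np.c_[x,y])*1000
m&=(B[...,0]>-250)&(B[...,0]<-85)&(abs(B[...,1])<80)
k=max(cv2.findContours(cv2.morphologyEx(m.astype(np.uint8),cv2.MORPH_OPEN,np.ones((3,3))),0,2)[0],key=cv2.contourArea)[:,0]
T=tb(ray("scene",k,.016));print("panel extents",T.min(0).round(1),T.max(0).round(1))
L=T[(T[:,0]>T[:,0].max()-8)&(abs(T[:,1])<45)].astype(np.float32);print("lead edge fit",cv2.fitLine(L,2,0,.01,.01).ravel(),len(L))
for s_ in(-1,1):
    E=T[(T[:,1]*s_>45)&(T[:,0]<-115)&(T[:,0]>-220)];print("side",s_,len(E),np.median(E[:,1]) if len(E) else None)
E
```

```text
lead corners [[ -98.4  -48.8]
 [-101.7   61.5]]
inner rail ends (-35,+-59) [[-18.7 -53.6]
 [-10.9  69.7]]
panel extents [-229.   -55.8] [-98.1  57.6]
lead edge fit [ 3.1872496e-03  9.9999493e-01 -9.9394089e+01  7.2638446e-01] 21
side -1 16 -54.540451999190935
side 1 29 55.3678696672046
```

```bash
python3 - <<'E'
from h import *
o=bay((0,0));x=bay((1,0))-o;y=bay((0,1))-o
for n,f in(("scene","s3.npz"),("top","top0.npz")):
    a=np.load(f);P=cloud(n,a["d"]);B=((P[...,:2]-o)@np.c_[x,y])*1000
    m=(P[...,2]>.0225)&(P[...,2]<.034)&(B[...,0]>35)&(B[...,0]<100)&(abs(B[...,1])<95)
    c,s,g=rect(n,m,.028);print(n,"fence in bay",((c-o)@x*1000).round(1),((c-o)@y*1000).round(1),s,g)
    h=cv2.cvtColor(a["p"],cv2.COLOR_RGB2HSV)
    m=(P[...,2]>.007)&(P[...,2]<.02)&(B[...,0]>-25)&(B[...,0]<45)&(abs(B[...,1])<95)&(abs(B[...,1])>45)&(h[...,2]<150)
    for s_ in(-1,1):
        k=m&(B[...,1]*s_>0);v,u=np.nonzero(k);T=((ray(n,np.c_[u,v],.014)[:,:2]-o)@y)*1000;print(" rail",s_,len(T),np.percentile(T,[5,50,95]).round(1) if len(T) else 0)
E
```

```text
scene fence in bay 70.7 -0.9 [ 25.8 152. ] 5.1522093
 rail -1 228 [-73.5 -65.8 -58.3]
 rail 1 271 [57.8 65.3 72.6]
top fence in bay 67.0 0.1 [ 27.  150.9] 5.167086
 rail -1 166 [-73.3 -66.2 -59.8]
 rail 1 169 [57.5 64.4 72. ]
```

Panel and rails are centred within about 1 mm and square. I'll slide it in.

```bash
python3 -m crank '[{"linear":[-0.02,0,0],"dr":[0,0,0],"gripper":1},{"linear":[-0.02,0,0],"dr":[0,0,0],"gripper":1},{"linear":[-0.02,0,0],"dr":[0,0,0],"gripper":1},{"linear":[-0.02,0,0],"dr":[0,0,0],"gripper":1},{"linear":[-0.02,0,0],"dr":[0,0,0],"gripper":1},{"linear":[-0.02,0,0],"dr":[0,0,0],"gripper":1},{"linear":[-0.02,0,0],"dr":[0,0,0],"gripper":1},{"linear":[0,0,0],"dr":[0,0,0],"gripper":1}]'
python3 -c "
from h import *
to([*bay((0,0)),0])"
```

```text
time_s: 13.05
eef_pos: [0.6086, -0.1546, -0.0014]
eef_rot: [0.002, 0.679, 0.734, 0.0]
force: [-0.5, -3.5, 5.8]
grip_width: 0.405
finger_force: 52.9
t13.1 tcp [ 0.6086 -0.1546 -0.0014] phi(y) 4.5 tilt [ 0.003 -0.002] j [-0.38  0.54 -0.14  0.89 -0.    1.12] F [-0.5 -3.5  5.8] w 0.405 ff 52.9
tool shift [-0.0277  0.0009 -0.0013]
```

```bash
python3 -m crank '[{"linear":[-0.01,0,0],"dr":[0,0,0],"gripper":1},{"linear":[-0.01,0,0],"dr":[0,0,0],"gripper":1},{"linear":[-0.003,0,0],"dr":[0,0,0],"gripper":1},{"linear":[0,0,0],"dr":[0,0,0],"gripper":1}]'
python3 -m crank '[{"linear":[-0.003,0,0],"dr":[0,0,0],"gripper":1},{"linear":[0,0,0],"dr":[0,0,0],"gripper":1}]'
python3 -m crank '[{"linear":[-0.003,0,0],"dr":[0,0,0],"gripper":1},{"linear":[0,0,0],"dr":[0,0,0],"gripper":1}]'
python3 -c "
from h import *
to([*bay((0,0)),0])"
```

```text
time_s: 13.45
eef_pos: [0.6101, -0.1741, -0.0014]
eef_rot: [0.0, 0.678, 0.735, 0.002]
force: [-0.7, 4.6, 9.3]
grip_width: 0.407
finger_force: 53.2
time_s: 13.65
eef_pos: [0.6102, -0.1763, -0.0014]
eef_rot: [0.0, 0.678, 0.735, 0.002]
force: [-1.8, 6.5, 9.6]
grip_width: 0.406
finger_force: 53.3
time_s: 13.85
eef_pos: [0.6104, -0.1791, -0.0014]
eef_rot: [-0.0, 0.678, 0.735, 0.002]
force: [-0.7, 6.5, 9.5]
grip_width: 0.409
finger_force: 53.3
t13.8 tcp [ 0.6104 -0.1791 -0.0014] phi(y) 4.7 tilt [0.003 0.003] j [-0.41  0.56 -0.11  0.91  0.    1.08] F [-0.7  6.5  9.5] w 0.409 ff 53.3
tool shift [-0.0032  0.0011 -0.0014]
```

```bash
for i in 1 2 3; do python3 -m crank '[{"linear":[-0.002,0,0],"dr":[0,0,0],"gripper":1},{"linear":[0,0,0],"dr":[0,0,0],"gripper":1}]' | grep -E "pos|^force"; done
```

```text
eef_pos: [0.6105, -0.1809, -0.0014]
force: [-0.8, 7.9, 9.2]
eef_pos: [0.6107, -0.1828, -0.0014]
force: [0.3, 8.2, 8.3]
eef_pos: [0.6107, -0.1835, -0.0014]
force: [-0.6, 11.8, 10.6]
```

```bash
for i in 1 2 3; do python3 -m crank '[{"linear":[-0.002,0,0],"dr":[0,0,0],"gripper":1},{"linear":[0,0,0],"dr":[0,0,0],"gripper":1}]' | grep -E "pos|^force"; done
python3 - <<'E'
from h import *
to([*bay((0,0)),0])
s,e=get_image("scene");np.savez("s4.npz",p=s,d=e)
o=bay((0,0));M=np.c_[bay((1,0))-o,bay((0,1))-o]
P=cloud("scene",e);B=((P[...,:2]-o)@M)*1000;h=cv2.cvtColor(s,cv2.COLOR_RGB2HSV)
m=(P[...,2]>.009)&(P[...,2]<.022)&(h[...,1]>90)&(h[...,2]>90)&(B[...,0]>-120)&(B[...,0]<60)&(abs(B[...,1])<57)
k=max(cv2.findContours(cv2.morphologyEx(m.astype(np.uint8),cv2.MORPH_OPEN,np.ones((3,3))),0,2)[0],key=cv2.contourArea)[:,0]
T=((ray("scene",k,.016)[:,:2]-o)@M)*1000;print("panel extents",T.min(0),T.max(0))
E
```

```text
eef_pos: [0.6105, -0.1836, -0.0014]
force: [-1.1, 15.9, 12.1]
eef_pos: [0.6102, -0.1837, -0.0014]
force: [-1.9, 21.4, 14.8]
eef_pos: [0.6101, -0.1838, -0.0014]
force: [-3.0, 25.4, 16.8]
t15.1 tcp [ 0.6101 -0.1838 -0.0014] phi(y) 5.0 tilt [0.001 0.014] j [-0.43  0.56 -0.1   0.92  0.01  1.06] F [-3.  25.4 16.8] w 0.409 ff 54.2
tool shift [ 0.0015  0.0018 -0.0014]
panel extents [-60.05868208 -56.92195628] [56.9277236  55.97948826]
```

The panel is hard against the fence: it stopped moving while the force rose to 25 N, at the expected home point. I'll ease off, release and rise.

```bash
python3 -m crank '[{"linear":[0.004,0,0],"dr":[0,0,0],"gripper":1},{"linear":[0,0,0],"dr":[0,0,0],"gripper":0.4},{"linear":[0,0,0],"dr":[0,0,0],"gripper":0.3},{"linear":[0,0,0],"dr":[0,0,0],"gripper":0.2},{"linear":[0,0,-0.01],"dr":[0,0,0],"gripper":0.2},{"linear":[0,0,-0.04],"dr":[0,0,0],"gripper":0.2},{"linear":[0,0,-0.05],"dr":[0,0,0],"gripper":0.2},{"linear":[0,0,-0.02],"dr":[0,0,0],"gripper":0.2}]'
python3 -c "
from h import *
to([.5165,-.1145,.01])"
```

```text
time_s: 15.9
eef_pos: [0.6122, -0.1906, 0.1224]
eef_rot: [0.003, 0.679, 0.734, 0.001]
force: [1.1, -1.5, 0.2]
grip_width: 0.798
finger_force: 0.0
t15.9 tcp [ 0.6122 -0.1906  0.1224] phi(y) 4.5 tilt [ 0.007 -0.003] j [-0.43  0.47  0.07  1.17  0.    1.06] F [ 1.1 -1.5  0.2] w 0.798 ff 0.0
tool shift [ 0.0838 -0.0901  0.1116]
```

```bash
python3 -m crank '[{"linear":[0.028,-0.03,0],"dr":[0,0,0],"gripper":0.4},{"linear":[0.028,-0.03,0],"dr":[0,0,0],"gripper":0.5},{"linear":[0.028,-0.03,0],"dr":[0,0,0],"gripper":0.5},{"linear":[0,0,0],"dr":[0,0,2.5],"gripper":0.5},{"linear":[0,0,0],"dr":[0,0,0],"gripper":0.5}]'
python3 - <<'E'
from h import *
to([.5165,-.1145,.01])
E
```

```text
time_s: 16.4
eef_pos: [0.513, -0.1122, 0.1176]
eef_rot: [0.0, 0.694, 0.72, 0.0]
force: [1.4, 0.5, 0.3]
grip_width: 0.498
finger_force: 0.0
t16.4 tcp [ 0.513  -0.1122  0.1176] phi(y) 2.1 tilt [ 0.001 -0.   ] j [-0.37  0.26 -0.25  1.06 -0.    1.17] F [1.4 0.5 0.3] w 0.498 ff 0.0
tool shift [-0.0024  0.0033  0.1076]
```

```bash
python3 -m crank '[{"linear":[-0.002,0.004,0.02],"dr":[0,0,0],"gripper":0.5},{"linear":[0,0,0.03],"dr":[0,0,0],"gripper":0.5},{"linear":[0,0,0.03],"dr":[0,0,0],"gripper":0.5},{"linear":[0,0,0.027],"dr":[0,0,0],"gripper":0.5},{"linear":[0,0,0],"dr":[0,0,0],"gripper":0.5}]'
python3 -m crank '[{"linear":[0,0,0],"dr":[0,0,0],"gripper":1},{"linear":[0,0,0],"dr":[0,0,0],"gripper":1},{"linear":[0,0,0],"dr":[0,0,0],"gripper":1},{"linear":[0,0,0],"dr":[0,0,0],"gripper":1}]' 40
python3 - <<'E'
from h import *
to([.5165,-.1145,.01])
E
```

```text
time_s: 16.9
eef_pos: [0.5158, -0.1142, 0.0066]
eef_rot: [-0.003, 0.694, 0.72, -0.001]
force: [0.3, -0.2, -0.2]
grip_width: 0.503
finger_force: 0.0
time_s: 17.3
eef_pos: [0.5153, -0.1152, 0.0111]
eef_rot: [-0.001, 0.694, 0.72, -0.002]
force: [-8.7, -2.7, 5.1]
grip_width: 0.134
finger_force: 40.2
t17.3 tcp [ 0.5153 -0.1152  0.0111] phi(y) 2.0 tilt [-0.004 -0.002] j [-0.37  0.37 -0.38  0.82 -0.    1.17] F [-8.7 -2.7  5.1] w 0.134 ff 40.2
tool shift [0.0007 0.0013 0.001 ]
```

```bash
python3 -m crank '[{"linear":[0,0,0],"dr":[0,0,8],"gripper":1},{"linear":[0,0,0],"dr":[0,0,8],"gripper":1},{"linear":[0,0,0],"dr":[0,0,8],"gripper":1},{"linear":[0,0,0],"dr":[0,0,8],"gripper":1},{"linear":[0,0,0],"dr":[0,0,8],"gripper":1},{"linear":[0,0,0],"dr":[0,0,8],"gripper":1},{"linear":[0,0,0],"dr":[0,0,8],"gripper":1},{"linear":[0,0,0],"dr":[0,0,8],"gripper":1}]'
python3 -m crank '[{"linear":[0,0,0],"dr":[0,0,8],"gripper":1},{"linear":[0,0,0],"dr":[0,0,8],"gripper":1},{"linear":[0,0,0],"dr":[0,0,7],"gripper":1},{"linear":[0,0,0],"dr":[0,0,0],"gripper":1},{"linear":[0,0,0],"dr":[0,0,0],"gripper":1}]'
python3 - <<'E'
from h import *
s,M=st();print(s["torque"])
E
```

```text
time_s: 18.1
eef_pos: [0.5185, -0.1171, 0.0111]
eef_rot: [0.003, 0.971, 0.239, -0.0]
force: [-1.8, -8.5, -6.1]
grip_width: 0.129
finger_force: 39.1
time_s: 18.6
eef_pos: [0.5189, -0.1184, 0.0111]
eef_rot: [0.004, 0.999, 0.043, 0.001]
force: [-0.4, -12.4, -6.3]
grip_width: 0.134
finger_force: 39.1
t18.6 tcp [ 0.5189 -0.1184  0.0111] phi(y) -85.0 tilt [ 0.002 -0.007] j [-0.37  0.37 -0.38  0.81 -0.01  2.68] F [ -0.4 -12.4  -6.3] w 0.134 ff 39.1
[-1.99870428  0.29717492  0.33238468]
```

```bash
python3 -m crank '[{"linear":[0,0,0],"dr":[0,0,0],"gripper":0.6},{"linear":[0,0,0],"dr":[0,0,0],"gripper":0.5},{"linear":[0,0,0],"dr":[0,0,0],"gripper":0.5},{"linear":[0,0,-0.03],"dr":[0,0,0],"gripper":0.5},{"linear":[0,0,-0.04],"dr":[0,0,0],"gripper":0.5},{"linear":[0,0,-0.05],"dr":[0,0,0],"gripper":0.5}]'
python3 -m crank '[{"linear":[0,0.045,-0.02],"dr":[0,0,0],"gripper":0.5},{"linear":[0,-0.045,0],"dr":[0,0,0],"gripper":0.5},{"linear":[0,-0.045,0],"dr":[0,0,0],"gripper":0.5},{"linear":[0,-0.045,0],"dr":[0,0,0],"gripper":0.5},{"linear":[0,-0.045,0],"dr":[0,0,0],"gripper":0.5},{"linear":[0,-0.045,0],"dr":[0,0,0],"gripper":0.5},{"linear":[0,-0.045,0],"dr":[0,0,0],"gripper":0.5},{"linear":[0,0,0],"dr":[0,0,0],"gripper":0.5}]'
python3 - <<'E'
from h import *
st();n="top";p,d=get_image(n);P=cloud(n,d);z=P[...,2];o=bay((0,0));M=np.c_[bay((1,0))-o,bay((0,1))-o]
B=((P[...,:2]-o)@M)*1000
m=(z>.033)&(z<.05)&(abs(B[...,0])<60)&(abs(B[...,1])<40);c,s,g=rect(n,m,.04);print("block in bay",((c-o)@M*1000).round(1),s,g,"lat z",np.median(z[m]))
pv=bay((-.076,-.088));h=cv2.cvtColor(p,cv2.COLOR_RGB2HSV)
m=(h[...,1]<60)&(z>.01)&(z<.03)&(np.linalg.norm(P[...,:2]-pv,axis=-1)<.09)&(np.linalg.norm(P[...,:2]-pv,axis=-1)>.03);v,u=np.nonzero(m);e=ray(n,np.c_[u,v],.017)[:,:2].mean(0)-pv;print("bar ang",np.degrees(np.arctan2(e[1],e[0])),m.sum())
cv2.imwrite("pics/fin.png",cv2.resize(p[100:360,190:530],(784,600),interpolation=2)[...,::-1])
E
```

```text
time_s: 19.2
eef_pos: [0.5164, -0.1134, 0.13]
eef_rot: [-0.001, 0.999, 0.045, -0.001]
force: [2.1, -0.1, 0.4]
grip_width: 0.5
finger_force: 0.0
time_s: 20.0
eef_pos: [0.4968, 0.1149, 0.1504]
eef_rot: [-0.001, 0.999, 0.048, 0.0]
force: [-0.6, -0.3, -0.3]
grip_width: 0.501
finger_force: 0.0
t20.0 tcp [0.4968 0.1149 0.1504] phi(y) -84.5 tilt [0.001 0.002] j [ 0.07  0.21 -0.23  1.13  0.    3.11] F [-0.6 -0.3 -0.3] w 0.501 ff 0.0
block in bay [ 1.  -1.2] [37.2 70.3] -85.056366 lat z 0.04010932230888653
bar ang -3.733232296005415 131
```

View pics/fin.png

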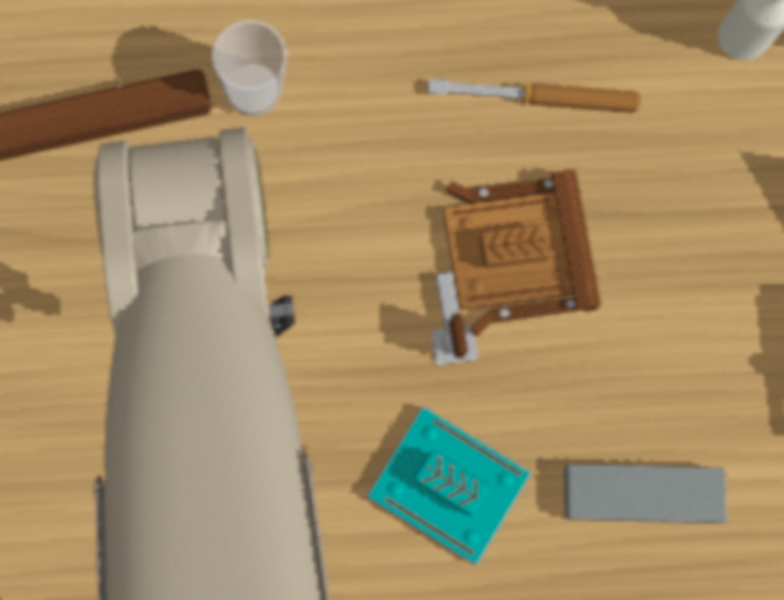

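The panel is home: its block is at stop (1.0, -1.2) mm and square. The bar, at (448,300), lies across the mouth, parallel to the panel's rear edge. The jar and the turquoise board are in place, and the robot is clear.

```bash
python3 -c "
from station import *
print(hand_in())"
```

```text
the job is handed in; nothing more can be done
None
```

The job is handed in: the panel measured about 1 mm from home, square, in the last picture, and the latch looks fully closed, judged from the wrist angle (about 1.56 rad) and the picture, as the bar-angle measurement came out unusable.

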